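# Unstack a dismantled device onto its repair places

## Robot

A 7-joint arm with a two-finger parallel gripper is mounted at the origin on the work surface. World frame = base frame: x ahead of the robot, y to its left, z up, the work surface at z = 0. Lengths are in m, angles in rad, forces in N, time in s.
With the tool pointing down it reaches from about 0.375 to 0.925 m from the base axis. Payload 3.1 kg.
Tool frame: the origin (TCP) lies between the finger pads; the fingertips stand 19 mm ahead of it and the grasp point (between the pads) is the TCP; z points along the fingers, y is the direction in which the jaws open and shut (so a half turn about z gives the same grasp; the last joint's range is limited). The gripper opens to 85 mm and grips with 20 to 120 N. Pads are 22 mm wide; open, the fingers measure 114 mm over their backs; the gripper's body (76 mm by 85 mm) begins 54 mm behind the grasp point. The pads swing forward as they close: fully open they stand 13 mm farther back than shut.
Start: joints at [-1.261, 0.383, 0.044, 1.598, -0.018, 1.161, -0.05], TCP at [0.258, 0.597, 0.25] pointing down, gripper open.
Joint ranges: [-2.61, 2.61], [-0.41, 2.15], [-1.48, 1.57], [0, 2.5], [-1.57, 4.71], [0.05, 1.97], [-2.85, 2.85]. Speed limits (rad/s): [2.79, 2.79, 3.14, 3.14, 3.14, 3.14, 3.14].

## Interface

Orientations are given as a unit quaternion [x, y, z, w].
In Python, from bench import move_ptp, movel, move_j, move_gripper, pause, inverse_kinematics, read_camera, camera_params, MotionError, sign_off, look_for, tip_of, read_time_s, read_qpos, read_joint_vel, read_effort, read_eef_pos, read_tcp_rot, read_ft_force, read_ft_torque, read_finger_gap gives the robot as it stands. Calls block until the motion is done:
- move_ptp(position, orientation): joint-space move of the TCP to a pose.
- movel(position, orientation=None, speed=0.15): straight line of the TCP; orientation=None keeps the orientation; speed is the mean speed in m/s.
- move_j(angles): joint-space move.
- move_gripper(opening, effort=None): finger opening in m; effort is the grip in N (None keeps the last); returns when the fingers have stopped.
- pause(seconds).
- inverse_kinematics(position, orientation): joint angles nearest the present ones, or None.
- read_camera(name): name is "side" or "top"; returns the picture (400x640x3 uint8, red, green, blue); there is no depth.
- camera_params(name): a dict with "K" (3x3 intrinsics, pixels), "camera_from_world" (4x4, takes a point from world to camera coordinates). Camera axes: x right, y down, z forward; pixel columns grow to the right and rows downward; lengths in m; the calibration is good to about 2 mm. A picture is of the moment at which its call begins. camera_params takes no time and is no camera call.
A pose or a line that the arm cannot do raises MotionError and nothing moves.
- sign_off(): hands the job in, once; it reports no verdict.
Trained networks look in the newest picture that a camera, given by its name, has taken for a name from the list of things; names that differ only in an ending like _2 or _b are one class to them, and where a whole thing is asked for, a point or a joint stands for the part that bears it (a point fixed in the world has none). Each returns a list of dicts, best first, with "confidence" (0 to 1); they miss things now and then, are a little off and sometimes report something else, mostly with a low value. They report only what shows in the picture. A call takes as long as a camera call. They do not tell look-alikes from the thing itself.
- look_for(camera, name): "at" ([column, row] in pixels, amid what is visible of it).
- tip_of(camera, name): "at" ([column, row] in pixels: a listed point, or the origin of a listed thing).
Readings, each from a call of its own:
- read_time_s(): time.
- read_qpos(): joint angles.
- read_joint_vel(): joint speeds.
- read_effort(): joint torques, N m.
- read_eef_pos(): TCP position.
- read_tcp_rot(): TCP orientation.
- read_ft_force(): force on the tool from outside, world axes, zero at the start.
- read_ft_torque(): the same for the moment, N m.
- read_finger_gap(): finger opening in m.
Only numpy, scipy, OpenCV 4.12 (cv2) and the standard library are available. Lean on these libraries where they do the work, as an engineer would, in place of code of your own. Each camera call takes 0.05 s, during which the arm holds its last target.

## Task

Take the stack of device parts apart from the top down, one part at a time, and set each part on its own place: the grey battery cover on the white tile, the aluminium heat sink on the red pad, the green circuit board on the pink foam and the black case half on the blue mat. Lay each one flat and upright as it was, in the middle of its place with its length along the length of the place, set down gently and not dropped, and leave it there. Do not disturb the desoldering pump or the screwdriver.

Things in the scene. Friction and masses are not known exactly. Their poses are not given: they have to be found in the camera images.
- case: the black plastic half of a device's case, bottom of the stack at the start: a closed flat block 110 x 60 x 24 mm (x, y, z) with four small brass dots in the corners of its flat top. Origin at the centre of its underside, x along its 110 mm length, z up. About 0.18 kg.
- board: a green circuit board on a white plastic carrier, second from the bottom: one flat block 84 x 48 x 14 mm (lower 11 mm white, top 3 mm green; dark chips 2 mm proud near its two short ends). Origin at the centre of its underside, x along its 84 mm length, z up. About 0.09 kg.
- heatsink: a bright aluminium heat sink with upright fins along its length, third from the bottom: 56 x 36 x 20 mm. Origin at the centre of its underside, x along its 56 mm length, z up. About 0.10 kg.
- cover: the dark grey plastic battery compartment cover with small light grip ridges, top of the stack: 40 x 24 x 8 mm. Origin at the centre of its underside, x along its 40 mm length, z up. About 0.03 kg.
- white_tile: a white ceramic tile, 70 x 52 mm, 6 mm thick, fixed to the worktop: the place of the battery cover. Origin at the centre of its underside (the worktop, z = 0), x along its 70 mm length; its flat top is 6 mm above the origin.
- red_pad: a red silicone pad, 84 x 62 mm, 6 mm thick, fixed: the place of the heat sink. Origin at the centre of its underside, x along its 84 mm length; flat top 6 mm above the origin.
- pink_foam: a slab of firm pink antistatic foam (it does not yield), 112 x 76 mm, 10 mm thick, fixed: the place of the circuit board. Origin at the centre of its underside, x along its 112 mm length; flat top 10 mm above the origin.
- blue_mat: a blue work mat, 140 x 90 mm, 5 mm thick, fixed: the place of the black case half. Origin at the centre of its underside, x along its 140 mm length; flat top 5 mm above the origin.
- pump: bystander: an aluminium desoldering pump with two blue square collars, lying loose on the worktop, about 170 mm long and 24 mm high. Origin on the worktop under the middle of its barrel, x along the pump towards its white nozzle.
- screwdriver: bystander: a screwdriver with a yellow handle lying loose on the worktop, x along the tool towards its tip. About 200 mm long, 26 mm high; origin on the worktop under the middle of its length.
Things that resemble listed ones, but are neither listed nor needed, are in the scene too. What is meant by the white_tile is not turquoise, and is the smaller of those in its own colour.

How it is judged:
On the way, in this order (a step that is already met when the one before it is completed fails the run):
1. the battery cover is set on the white tile and let go (horizontal distance between cover and white_tile below 0.012 m and angle between the x axis of cover and the x axis of white_tile, either way round below 0.2 rad and z of cover in the frame of white_tile between 0.003 and 0.01 m and angle between cover's own z axis and vertical below 0.1 rad and contact force between cover and the fingers below 0.05 N and linear speed of cover below 0.03 m/s), for 0.2 s.
2. the heat sink is set on the red pad and let go (horizontal distance between heatsink and red_pad below 0.012 m and angle between the x axis of heatsink and the x axis of red_pad, either way round below 0.2 rad and z of heatsink in the frame of red_pad between 0.003 and 0.01 m and angle between heatsink's own z axis and vertical below 0.1 rad and contact force between heatsink and the fingers below 0.05 N and linear speed of heatsink below 0.03 m/s), for 0.2 s.
3. the circuit board is set on the pink foam and let go (horizontal distance between board and pink_foam below 0.012 m and angle between the x axis of board and the x axis of pink_foam, either way round below 0.2 rad and z of board in the frame of pink_foam between 0.007 and 0.014 m and angle between board's own z axis and vertical below 0.1 rad and contact force between board and the fingers below 0.05 N and linear speed of board below 0.03 m/s), for 0.2 s.
4. the case half is set on the blue mat and let go (horizontal distance between case and blue_mat below 0.012 m and angle between the x axis of case and the x axis of blue_mat, either way round below 0.2 rad and z of case in the frame of blue_mat between 0.002 and 0.009 m and angle between case's own z axis and vertical below 0.1 rad and contact force between case and the fingers below 0.05 N and linear speed of case below 0.03 m/s), for 0.2 s.
At the end, for the whole second after the job is handed in: Each part lies released and at rest on its own place: centre within 12 mm of the place's centre, length within 0.2 rad of the place's length (either way round), tilt under 0.1 rad, underside -3 to +4 mm from the place's top (all of step 1 and all of step 2 and all of step 3 and all of step 4); the robot touches nothing.
It fails at once if the pump is pushed more than 15 mm (distance of pump from where it was at the start of the episode above 0.015 m).
It fails at once if the screwdriver is pushed more than 15 mm (distance of screwdriver from where it was at the start of the episode above 0.015 m).
It fails at once if a part is dropped (moves faster than 0.6 m/s in free fall) ((contact force between cover and anything else below 0.05 N and linear speed of cover above 0.6 m/s) or (contact force between heatsink and anything else below 0.05 N and linear speed of heatsink above 0.6 m/s) or (contact force between board and anything else below 0.05 N and linear speed of board above 0.6 m/s) or (contact force between case and anything else below 0.05 N and linear speed of case above 0.6 m/s)).
It also fails if it takes over 120 s, if anything falls off the work surface, if the arm or the gripper's body presses on something with over 40 N, if the wrist force passes 120 N, or if a joint passes its speed limit or range.

## Working session

There is one attempt and no reset: what is moved stays moved. The work goes in short steps, each a Python script; the robot and the scene stay as the last script left them, time stands still between calls to the robot, and variables do not carry over. Pictures are saved under pics/ and viewed, and the job is handed in when it is done.

```bash
ls; mkdir -p pics
python3 - <<'E'
from bench import *
import cv2,numpy as np
np.set_printoptions(precision=4,suppress=True)
for c in ("top","side"):
    im=read_camera(c); cv2.imwrite(f"pics/{c}0.png",im[:,:,::-1])
    p=camera_params(c); print(c,p["K"],p["camera_from_world"])
    for n in "case board heatsink cover white_tile red_pad pink_foam blue_mat pump screwdriver".split():
        r=look_for(c,n); print(n,[(np.round(d["at"]).tolist(),round(d["confidence"],2)) for d in r[:4]])
print(read_time_s(),read_tcp_rot(),read_eef_pos(),read_finger_gap())
E
```

```text
pics
top [[406.6129   0.     327.1892]
 [  0.     406.6129 204.9399]
 [  0.       0.       1.    ]] [[-0.0029 -1.     -0.0049  0.0259]
 [-0.9901  0.0036 -0.1402  0.5619]
 [ 0.1402  0.0044 -0.9901  0.8628]
 [ 0.      0.      0.      1.    ]]
case [([434.0, 188.0], 0.9)]
board [([436.0, 176.0], 0.95), ([334.0, 243.0], 0.68)]
heatsink [([354.0, 135.0], 0.65), ([442.0, 173.0], 0.53)]
cover [([449.0, 173.0], 0.45), ([438.0, 188.0], 0.22)]
white_tile [([238.0, 183.0], 0.74), ([224.0, 136.0], 0.66), ([178.0, 186.0], 0.59)]
red_pad [([222.0, 280.0], 0.75)]
pink_foam []
blue_mat [([458.0, 267.0], 0.76), ([334.0, 244.0], 0.72), ([450.0, 169.0], 0.47)]
pump [([343.0, 179.0], 0.57), ([438.0, 190.0], 0.5)]
screwdriver [([356.0, 134.0], 0.96)]
side [[504.7328   0.     323.7879]
 [  0.     504.7328 201.6045]
 [  0.       0.       1.    ]] [[ 0.882  -0.4713  0.0021 -0.4904]
 [-0.3275 -0.6162 -0.7163  0.2404]
 [ 0.3389  0.631  -0.6978  1.1598]
 [ 0.      0.      0.      1.    ]]
case [([394.0, 284.0], 0.81)]
board [([390.0, 276.0], 0.81)]
heatsink [([396.0, 268.0], 0.83)]
cover [([400.0, 260.0], 0.53)]
white_tile [([305.0, 166.0], 0.86), ([283.0, 143.0], 0.68), ([336.0, 146.0], 0.6)]
red_pad [([232.0, 183.0], 0.88)]
pink_foam [([291.0, 230.0], 0.88), ([400.0, 262.0], 0.39), ([396.0, 268.0], 0.19)]
blue_mat [([322.0, 324.0], 0.85)]
pump [([348.0, 212.0], 0.67)]
screwdriver [([390.0, 211.0], 0.82), ([304.0, 167.0], 0.18)]
1.1 [ 0.2024  0.9793  0.     -0.    ] [0.2577 0.5967 0.2503] 0.08549317317385442
```

View pics/top0.png

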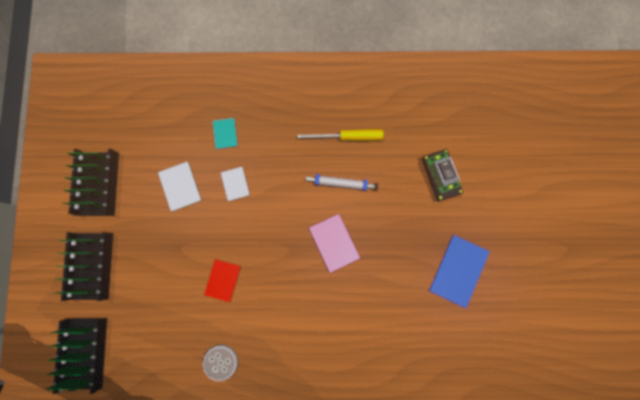

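View pics/side0.png

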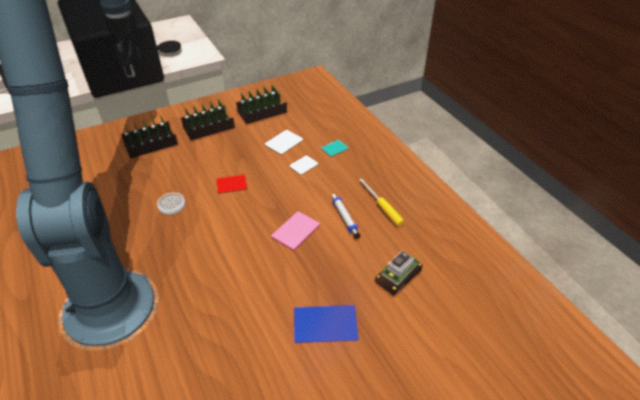

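The top view shows the four places: white tile (235,184), which is the smaller of the two whites, red (223,280), pink (334,243) and blue (459,270). The stack is at (442,175), the pump at (342,183) and the screwdriver at (342,135). Next I'll segment these and measure their poses.

```bash
cat > h.py <<'E'
from bench import *
import cv2,numpy as np
from scipy.spatial.transform import Rotation as R
np.set_printoptions(precision=4,suppress=True)
def back(cam,uv,z):
    p=camera_params(cam);K=p["K"];T=np.array(p["camera_from_world"])
    uv=np.atleast_2d(uv).astype(float)
    d=np.c_[uv,np.ones(len(uv))]@np.linalg.inv(K).T@T[:3,:3]
    o=-T[:3,:3].T@T[:3,3]
    return o+d*((z-o[2])/d[:,2])[:,None]
def proj(cam,P):
    p=camera_params(cam);T=np.array(p["camera_from_world"])
    c=np.atleast_2d(P)@T[:3,:3].T+T[:3,3]; q=c@np.array(p["K"]).T
    return q[:,:2]/q[:,2:]
def rect(cam,mask,z):
    n,l,s,c=cv2.connectedComponentsWithStats(mask.astype(np.uint8))
    out=[]
    for i in range(1,n):
        if s[i,4]<60: continue
        cs,_=cv2.findContours((l==i).astype(np.uint8),cv2.RETR_EXTERNAL,cv2.CHAIN_APPROX_NONE)
        w=back(cam,cs[0][:,0,:],z)[:,:2]
        (cx,cy),(a,b),th=cv2.minAreaRect((w*1000).astype(np.float32))
        if a<b: a,b,th=b,a,th+90
        out.append((c[i].round(0).tolist(),round(cx/1000,4),round(cy/1000,4),round(a),round(b),round((th+90)%180-90,1)))
    return out
E
python3 - <<'E'
from h import *
for c in ("top","side"):
    im=read_camera(c)
    H=cv2.cvtColor(im,cv2.COLOR_RGB2HSV).astype(int);h,s,v=H[...,0],H[...,1],H[...,2]
    roi=np.zeros(h.shape,bool)
    if c=="top": roi[100:320,120:520]=1
    else: roi[120:350,190:430]=1
    for n,m,z in (("white",(s<45)&(v>170),.006),("red",((h<4)|(h>175))&(s>200)&(v>120),.006),("pink",(h>145)&(h<177)&(s>50)&(s<190)&(v>140),.01),("blue",(h>105)&(h<130)&(s>150)&(v>90),.005)):
        for r in rect(c,m&roi,z): print(c,n,r)
    x,y=(442,175) if c=="top" else (398,271)
    z=cv2.resize(im[y-38:y+38,x-38:x+38],None,fx=7.8,fy=7.8,interpolation=cv2.INTER_CUBIC)
    cv2.imwrite(f"pics/stack_{c}.png",z[:,:,::-1])
    #
E
```

```text
top white ([179.0, 186.0], 0.613, 0.3683, 98, 73, 20.9)
top white ([235.0, 183.0], 0.6182, 0.2392, 70, 52, 15.6)
top white ([341.0, 182.0], 0.6214, -0.0079, 99, 14, 82.5)
top red ([222.0, 280.0], 0.3968, 0.2611, 76, 54, -15.4)
top pink ([334.0, 243.0], 0.4801, 0.0092, 112, 76, 25.4)
side white ([283.0, 141.0], 0.609, 0.3696, 101, 75, 20.5)
side white ([303.0, 164.0], 0.6142, 0.2385, 71, 54, 15.2)
side white ([344.0, 212.0], 0.621, 0.0074, 100, 17, 82.4)
side red ([231.0, 183.0], 0.3924, 0.26, 79, 59, -15.5)
side pink ([295.0, 230.0], 0.476, 0.0073, 114, 78, 25.1)
side blue ([312.0, 323.0], 0.3936, -0.2648, 91, 84, -25.9)
side blue ([351.0, 330.0], 0.4548, -0.3084, 53, 28, 62.0)
```

View pics/stack_top.png

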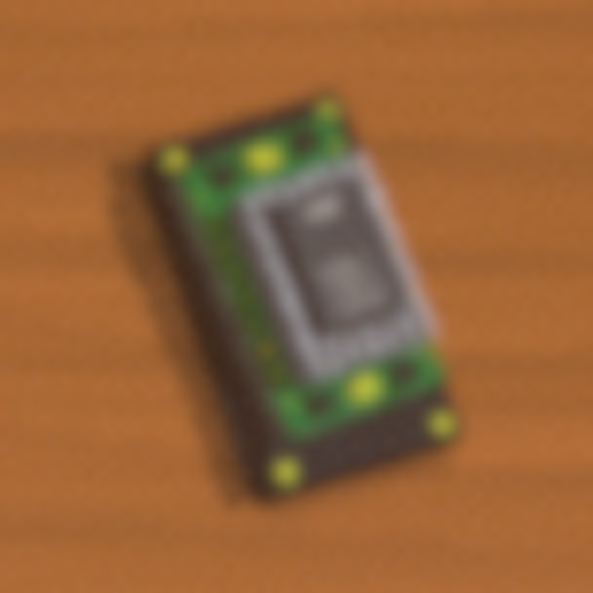

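View pics/stack_side.png

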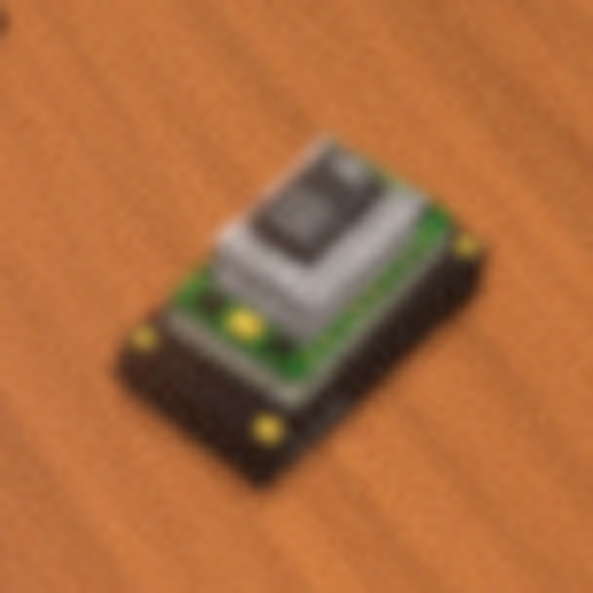

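Run:
```python
from h import *
for c in ("top","side"):
    im=read_camera(c)
    H=cv2.cvtColor(im,cv2.COLOR_RGB2HSV).astype(int);h,s,v=H[...,0],H[...,1],H[...,2]
    print([H[a,b].tolist() for a,b in ([(270,459),(250,459),(290,459),(270,440)] if c=="top" else [(323,312),(330,351),(325,330)])])
    for r in rect(c,(h>105)&(h<130)&(s>120)&(v>60),.005): print(c,r)
```

```text
[[112, 147, 192], [112, 149, 190], [112, 148, 190], [112, 144, 189]]
top ([459.0, 271.0], 0.4163, -0.272, 134, 85, -25.4)
[[113, 175, 189], [116, 156, 183], [116, 146, 182]]
side ([325.0, 324.0], 0.4135, -0.2739, 135, 86, -25.8)
```

```bash
cat > st.py <<'E'
from h import *
O={"top":(404,137),"side":(360,233)}
def c2p(cam,pts): return (np.array(pts,float)+.5)/7.8-.5+np.array(O[cam])
E
python3 - <<'E'
from st import *
def fit(cam,pts,z):
    w=back(cam,c2p(cam,pts),z)[:,:2]
    (cx,cy),(a,b),th=cv2.minAreaRect((w*1000).astype(np.float32))
    m=w.mean(0)
    if a<b:a,b,th=b,a,th+90
    print(cam,z,m,a,b,(th+90)%180-90)
fit("top",[(175,157),(327,110),(440,423),(285,473)],.024)
fit("top",[(280,205),(372,175),(412,325),(322,345)],.066)
fit("side",[(250,222),(330,140),(392,185),(310,262)],.066)
fit("top",[(240,195),(365,155),(440,330),(310,375)],.058)
fit("side",[(213,240),(325,133),(425,195),(315,295)],.058)
E
```

```text
top 0.024 [ 0.6352 -0.2397] 98.5723876953125 47.836585998535156 17.020612716674805
top 0.066 [ 0.6337 -0.2392] 43.85024642944336 27.320850372314453 12.436251640319824
side 0.066 [ 0.6323 -0.2379] 41.97859573364258 24.189210891723633 19.06682014465332
top 0.058 [ 0.6352 -0.2394] 54.69286346435547 39.123268127441406 18.955406188964844
side 0.058 [ 0.6336 -0.2369] 57.09925842285156 36.81517791748047 19.56316566467285
```

Run:
```python
from st import *
ims=[]
for c in ("top","side"):
    im=cv2.imread(f"pics/stack_{c}.png")
    for L,W,z,col in ((110,60,.024,(255,255,0)),(84,48,.038,(255,0,255)),(56,36,.058,(0,255,255)),(40,24,.066,(0,0,255))):
        a=np.radians(18);ex=np.array([np.cos(a),np.sin(a)]);ey=np.array([-ex[1],ex[0]])
        P=[[*(np.array([.634,-.2387])+sx*L/2000*ex+sy*W/2000*ey),z] for sx,sy in((1,1),(1,-1),(-1,-1),(-1,1))]
        q=(proj(c,P)-O[c]+.5)*7.8-.5
        cv2.polylines(im,[q.round().astype(np.int32)],True,col,1)
    ims.append(cv2.resize(im,(400,400)))
cv2.imwrite("pics/ov.png",np.hstack(ims))
```

```text
(no output)
```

View pics/ov.png

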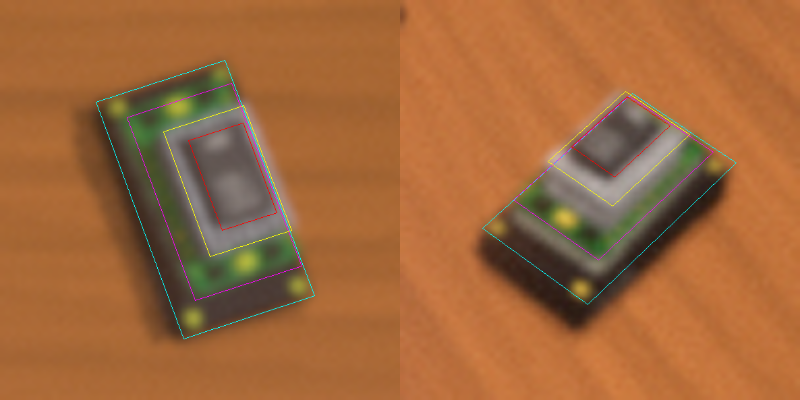

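The projected outlines match the stack at (0.634, -0.239) with a yaw of about 18°. The board sits about 3 mm further forward. I'll move above the cover.

```bash
cat >> h.py <<'E'
def quat(yaw): return R.from_euler('z',yaw,degrees=True)*R.from_euler('x',180,degrees=True)
def best(pos,yaw):
    q0=np.array(read_qpos()); c=[]
    for k in (0,180,-180):
        o=quat(yaw+k).as_quat(); q=inverse_kinematics(pos,o)
        if q is not None: c.append((max(abs(np.array(q)[6])/2.85, 0)+0.1*np.abs(np.array(q)-q0).max(),o,np.array(q)))
    c.sort(key=lambda t:t[0])
    print("ik",[(round(t[0],2),t[2].round(2).tolist()) for t in c[:2]])
    return c[0][1]
def st(m=""): print(m,"t",round(read_time_s(),2),"tcp",np.array(read_eef_pos()),"gap",round(read_finger_gap(),4),"F",np.array(read_ft_force()).round(1))
def snap(c,name,xy=None,r=50):
    im=read_camera(c)
    if xy is not None:
        x,y=[int(v) for v in xy]; im=cv2.resize(im[max(0,y-r):y+r,max(0,x-r):x+r],None,fx=400/(2*r),fy=400/(2*r),interpolation=cv2.INTER_CUBIC)
    cv2.imwrite(f"pics/{name}.png",im[:,:,::-1])
E
python3 - <<'E'
from h import *
P=[.634,-.239,.2]
o=best(P,18); move_ptp(P,o); st("hover")
move_gripper(.05,40); st()
movel([.634,-.239,.079],o,speed=.1); st("down")
snap("side","g1",(398,250))
E
```

```text
ik [(np.float64(0.27), [-0.38, 0.69, 1.0, 1.6, -0.61, 1.19, -0.51]), (np.float64(1.13), [-0.24, 0.58, 0.75, 1.6, -0.43, 1.13, 2.5])]
hover t 4.51 tcp [ 0.6346 -0.2376  0.1998] gap 0.0853 F [ 0.2 -0.7  0. ]
 t 4.95 tcp [ 0.634 -0.239  0.2  ] gap 0.0502 F [ 0.3 -0.3  0. ]
down t 6.31 tcp [ 0.6347 -0.2394  0.08  ] gap 0.0501 F [-0.  -0.4  0.4]
```

View pics/g1.png

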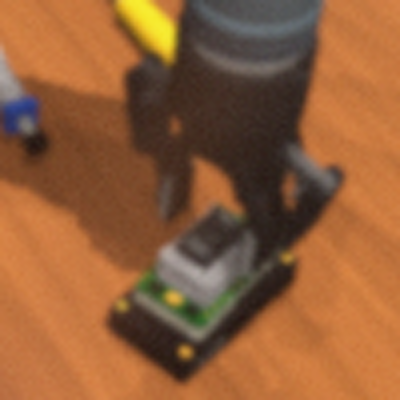

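Run:
```python
from h import *
print(R.from_quat(read_tcp_rot()).as_matrix())
a=np.radians(18);ey=np.array([-np.sin(a),np.cos(a),0])
for s in(-1,1):
  for z in (.06,.066,.08): print(s,z,(proj("side",np.array([.634,-.239,z])+s*.025*ey)-[348,200])*4)
st()
snap("top","g1t",(442,170))
im=read_camera("side")[200:320,340:460]
cv2.imwrite("pics/g1s.png",cv2.resize(im,None,fx=5,fy=5,interpolation=cv2.INTER_CUBIC)[:,:,::-1])
```

```text
[[ 0.951   0.309   0.0017]
 [ 0.309  -0.951  -0.0006]
 [ 0.0014  0.0011 -1.    ]]
-1 0.06 [[247.5758 263.9357]]
-1 0.066 [[248.8355 257.4154]]
-1 0.08 [[251.8103 242.0177]]
1 0.06 [[179.5129 217.6198]]
1 0.066 [[180.5069 211.0723]]
1 0.08 [[182.8538 195.6143]]
 t 6.36 tcp [ 0.6347 -0.2394  0.08  ] gap 0.0499 F [ 0.4  0.2 -0.2]
```

View pics/g1s.png

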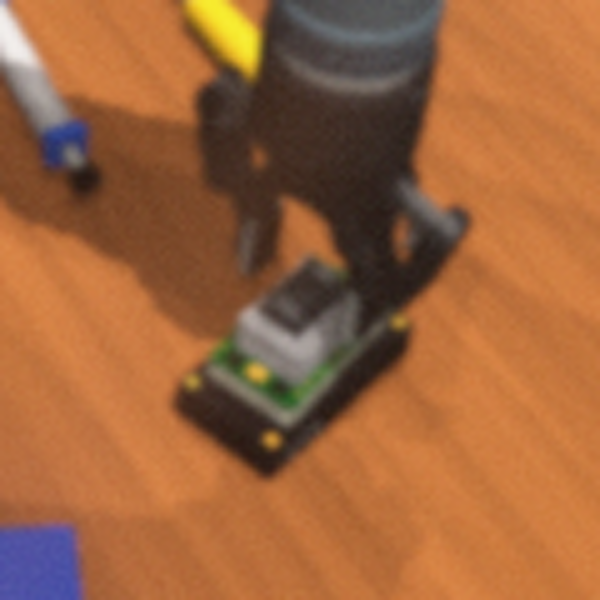

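View pics/g1t.png

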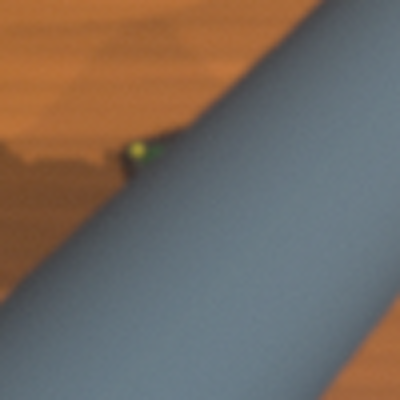

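Finger tips at about (165,218) and (270,262) in the crop are centred on the projected points and straddle the cover at the right height. I'll grip and lift it.

Run:
```python
from h import *
movel([.634,-.239,.079],speed=.05); st()
move_gripper(.01,40); st("closed")
movel([.634,-.239,.16],speed=.08); st("up")
snap("side","g2",(398,240),60)
```

```text
t 6.71 tcp [ 0.6341 -0.239   0.0792] gap 0.0498 F [-0.1 -0.1 -0.3]
closed t 7.06 tcp [ 0.6342 -0.2391  0.0792] gap 0.0224 F [ 0.4 -0.4  1.2]
up t 8.22 tcp [ 0.6336 -0.2386  0.1592] gap 0.0225 F [-0.2 -0.1 -0.4]
```

View pics/g2.png

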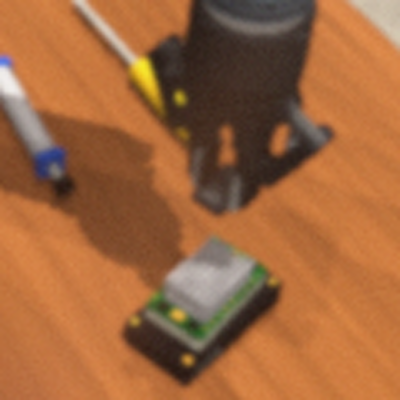

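```bash
cat >> h.py <<'E'
def near(pos,yaw):
    # orientation variant (either way round) nearest the present one
    c=R.from_quat(read_tcp_rot())
    return min((quat(yaw+k) for k in (0,180)),key=lambda r:(c.inv()*r).magnitude()).as_quat()
def carry_place(x,y,yaw,ztcp,hov=.14,rel=.03,speed=.25):
    o=near(None,yaw)
    p=read_eef_pos()
    if p[2]<hov-.005: movel([p[0],p[1],hov],speed=.12)
    movel([x,y,hov],o,speed=speed); movel([x,y,ztcp+.02],o,speed=.12)
    pause(.1)
    movel([x,y,ztcp],o,speed=.025); pause(.2); st("at place")
    move_gripper(rel); st("released"); pause(.3)
    movel([x,y,ztcp+.06],o,speed=.08); movel([x,y,.2],o,speed=.2); st("up")
E
python3 - <<'E'
from h import *
carry_place(.6162,.2389,15.4,.0275,rel=.045)
move_ptp([.45,0,.3],near(None,0))
snap("top","p1",(235,183),30); snap("side","p1s",(304,164),30)
E
python3 -c "
import cv2,numpy as np
cv2.imwrite('pics/p1c.png',np.hstack([cv2.imread('pics/p1.png'),cv2.imread('pics/p1s.png')]))"
```

```text
at place t 12.51 tcp [0.6163 0.2389 0.0276] gap 0.0222 F [ 0.1 -0.7 -0.6]
released t 12.86 tcp [0.6163 0.2389 0.0276] gap 0.0449 F [-0.1 -0.3  0.1]
up t 14.78 tcp [0.6153 0.239  0.1988] gap 0.0449 F [-0.4  0.2 -0.1]
```

View pics/p1c.png

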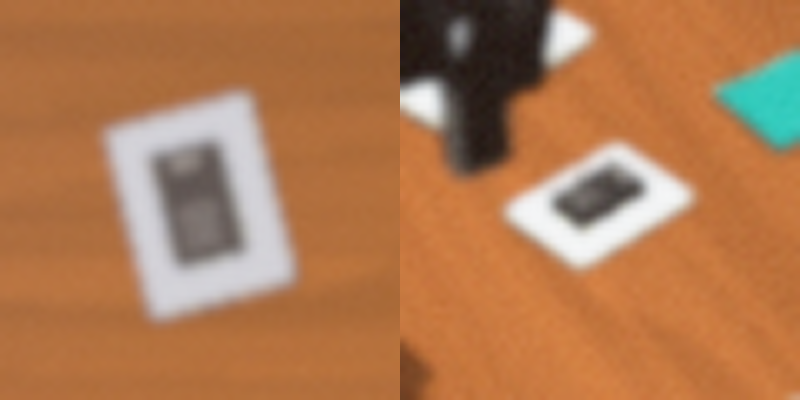

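The cover lies flat and centred on the white tile: crop centre about (197,205) against the tile's (200,207). Now the heat sink.

```bash
cat >> h.py <<'E'
BOX=dict(case=(110,60,.024),board=(84,48,.038),heatsink=(56,36,.058))
def overlay(name,part,x,y,yaw,ztop,r=38):
    out=[]
    for c in("top","side"):
        im=read_camera(c); u,v=proj(c,[[x,y,ztop]])[0].round().astype(int)
        v=min(max(v,r),400-r)
        z=cv2.resize(im[v-r:v+r,u-r:u+r],(400,400),interpolation=cv2.INTER_CUBIC)[:,:,::-1].copy()
        z0=z.copy(); f=400/(2*r)
        L,W,_=BOX[part];a=np.radians(yaw);ex=np.array([np.cos(a),np.sin(a)]);ey=np.array([-ex[1],ex[0]])
        P=[[*(np.array([x,y])+sx*L/2000*ex+sy*W/2000*ey),ztop] for sx,sy in((1,1),(1,-1),(-1,-1),(-1,1))]
        q=(proj(c,P)-[u-r,v-r]+.5)*f-.5
        cv2.polylines(z,[q.round().astype(np.int32)],True,(0,0,255),1)
        out.append(z)
    cv2.imwrite(f"pics/{name}.png",np.hstack(out))
E
python3 - <<'E'
from h import *
overlay("hs","heatsink",.634,-.239,18,.058)
E
```

```text
(no output)
```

View pics/hs.png

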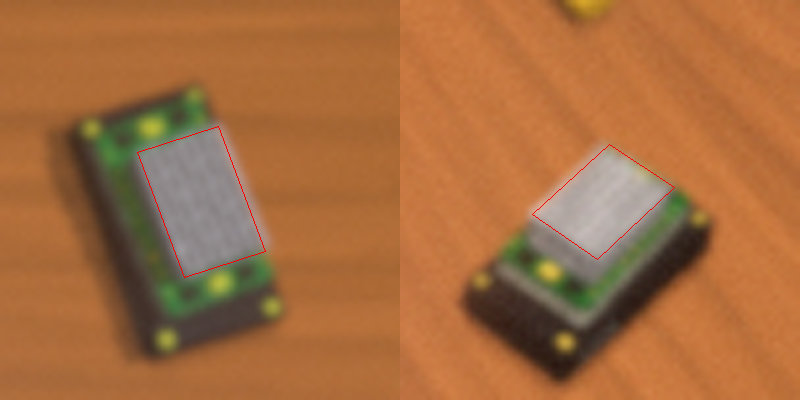

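```bash
cat >> h.py <<'E'
def pick(x,y,yaw,ztcp,pre,effort,up=.15):
    o=near(None,yaw)
    move_ptp([x,y,.2],o); move_gripper(pre,effort)
    movel([x,y,ztcp+.03],o,speed=.15); movel([x,y,ztcp],o,speed=.05); pause(.15); st("down")
    move_gripper(.01,effort); pause(.1); st("closed")
    movel([x,y,ztcp+.03],o,speed=.05); movel([x,y,up],o,speed=.12); st("lifted")
E
python3 - <<'E'
from h import *
pick(.634,-.239,18,.060,.060,50)
snap("side","g3",(398,240),60)
E
```

```text
down t 19.44 tcp [ 0.6344 -0.2392  0.0605] gap 0.0597 F [-0.6  0.4  0.3]
closed t 19.88 tcp [ 0.6346 -0.2393  0.0607] gap 0.0348 F [-0.4  0.8  2.3]
lifted t 21.28 tcp [ 0.6338 -0.2387  0.1498] gap 0.0348 F [ 0.1  0.1 -1.2]
```

View pics/g3.png

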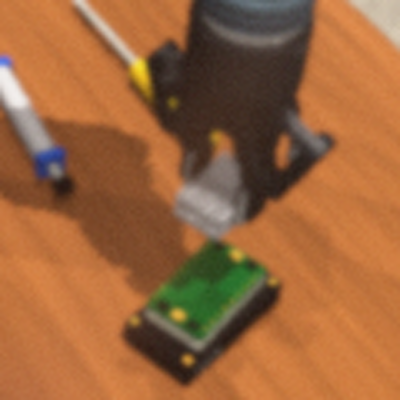

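The heat sink hangs level in the fingers at (212,195), and the board is still on the case. I'll take it to the red pad.

Run:
```python
from h import *
carry_place(.395,.2605,-15.4,.0290,rel=.055)
move_ptp([.55,.05,.3],near(None,0))
snap("top","p2",(222,280),30); snap("side","p2s",(231,183),30)
BOX["heatsink"]=(56,36,0)
cv2.imwrite('pics/p2c.png',np.hstack([cv2.imread('pics/p2.png'),cv2.imread('pics/p2s.png')]))
overlay("bd","board",.636,-.239,18,.038)
```

```text
at place t 25.86 tcp [0.3951 0.2606 0.0292] gap 0.0352 F [-0.1 -0.9 -0.9]
released t 26.19 tcp [0.3952 0.2606 0.0292] gap 0.0549 F [0.4 0.4 0. ]
up t 28.1 tcp [0.3941 0.2601 0.199 ] gap 0.0549 F [ 0.2 -0.3  0.3]
```

View pics/p2c.png

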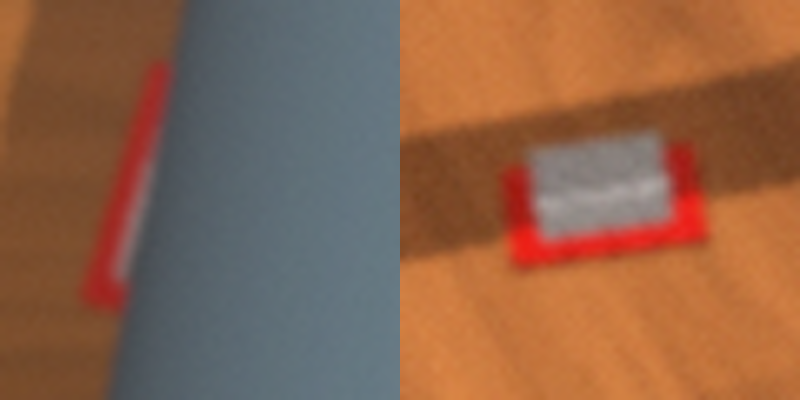

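View pics/bd.png

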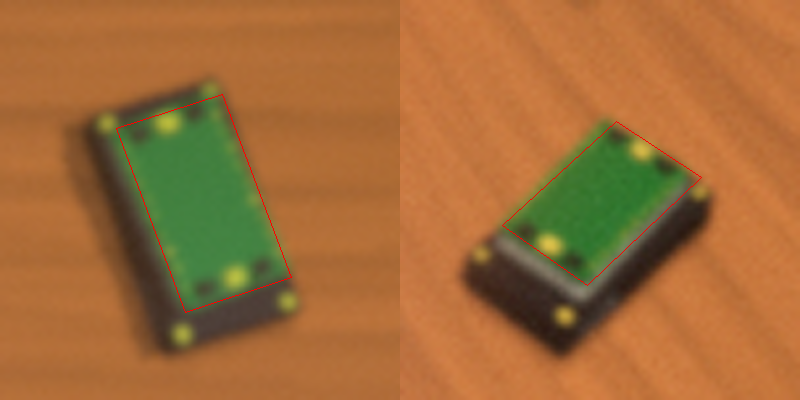

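Run:
```python
from h import *
pick(.6355,-.2385,18,.0445,.070,60)
snap("side","g4",(398,240),60)
```

```text
down t 32.77 tcp [ 0.6358 -0.2387  0.045 ] gap 0.0702 F [-0.1 -0.7 -0.2]
closed t 33.2 tcp [ 0.6362 -0.239   0.0454] gap 0.0465 F [0.2 0.1 5.5]
lifted t 34.73 tcp [ 0.6351 -0.238   0.1494] gap 0.0465 F [ 0.1  1.1 -0.1]
```

View pics/g4.png

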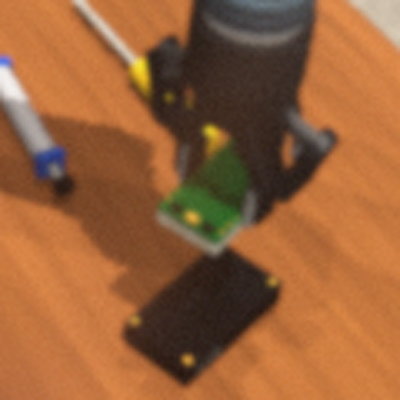

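The board is held level at (205,195) with the case left alone underneath. I'll set it on the pink foam.

Run:
```python
from h import *
carry_place(.478,.008,25.2,.0318,rel=.068)
move_ptp([.62,.1,.3],near(None,0))
snap("top","p3",(334,243),45); snap("side","p3s",(294,230),45)
cv2.imwrite('pics/p3c.png',np.hstack([cv2.imread('pics/p3.png'),cv2.imread('pics/p3s.png')]))
overlay("cs","case",.6345,-.239,18,.024)
```

```text
at place t 38.23 tcp [0.4781 0.008  0.0319] gap 0.0465 F [-0.3  0.1 -0.7]
released t 38.58 tcp [0.4781 0.008  0.0319] gap 0.068 F [-0.5  0.3 -0.4]
up t 40.47 tcp [0.4772 0.0083 0.1991] gap 0.0678 F [-1.1 -0.2  0. ]
```

View pics/p3c.png

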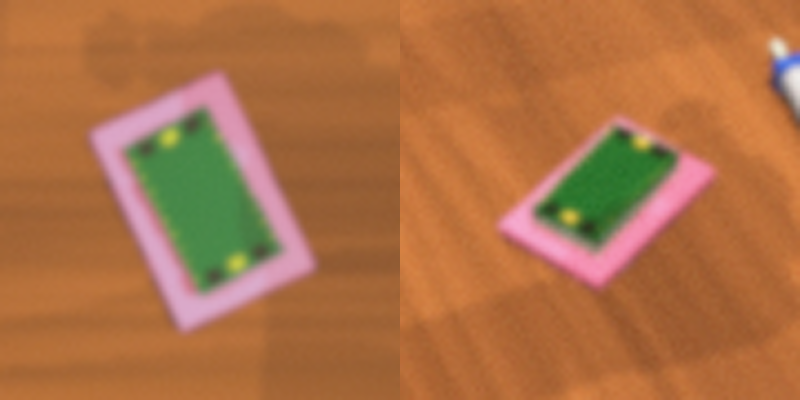

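View pics/cs.png

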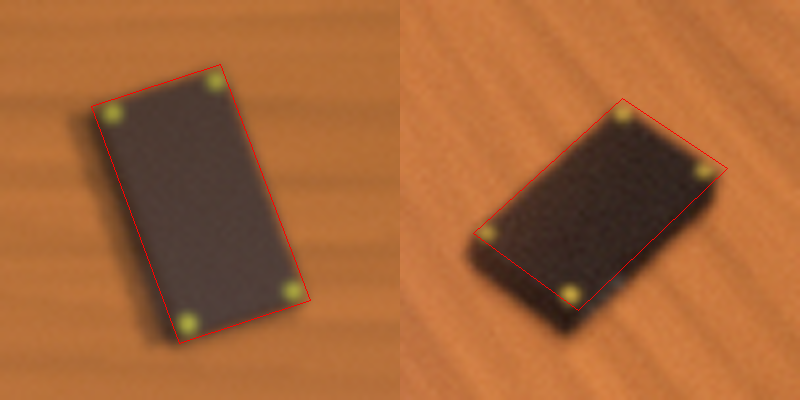

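The board is centred on the foam, and the case outline fits at (0.634, -0.2385). I'll pick the case.

Run:
```python
from h import *
pick(.634,-.2387,18,.024,.084,80)
snap("side","g5",(398,240),60)
```

```text
down t 45.13 tcp [ 0.6343 -0.239   0.0245] gap 0.0841 F [ 0.7 -0.2 -0.3]
closed t 45.58 tcp [ 0.6347 -0.2393  0.025 ] gap 0.0582 F [0.  0.2 4.7]
lifted t 47.28 tcp [ 0.6334 -0.2381  0.149 ] gap 0.0576 F [ 0.3 -0.  -2.2]
```

View pics/g5.png

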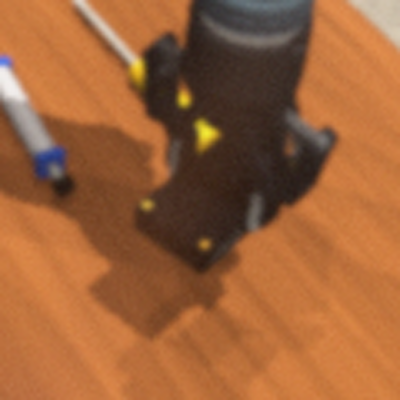

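Run:
```python
from h import *
carry_place(.415,-.273,-25.6,.0303,rel=.083)
move_ptp([.60,.0,.35],near(None,0)); st()
snap("top","p4"); snap("side","p4s")
overlay("cp","case",.415,-.273,-25.6,.029,50)
```

```text
at place t 50.52 tcp [ 0.4151 -0.2731  0.0304] gap 0.0579 F [-0.2 -0.2 -1.9]
released t 50.9 tcp [ 0.4152 -0.2731  0.0305] gap 0.083 F [0.7 1.1 0.7]
up t 52.8 tcp [ 0.4145 -0.2723  0.1991] gap 0.0832 F [ 0.2  0.2 -0.1]
 t 54.16 tcp [ 0.5988 -0.0028  0.3491] gap 0.0831 F [-0.2 -0.4  0.1]
```

View pics/cp.png

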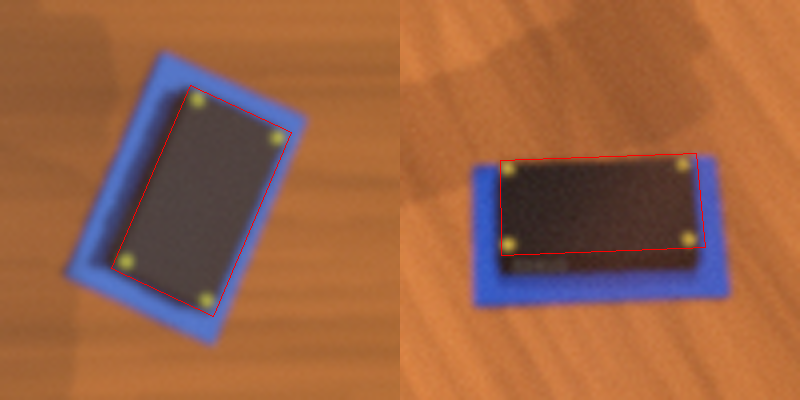

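View pics/p4.png

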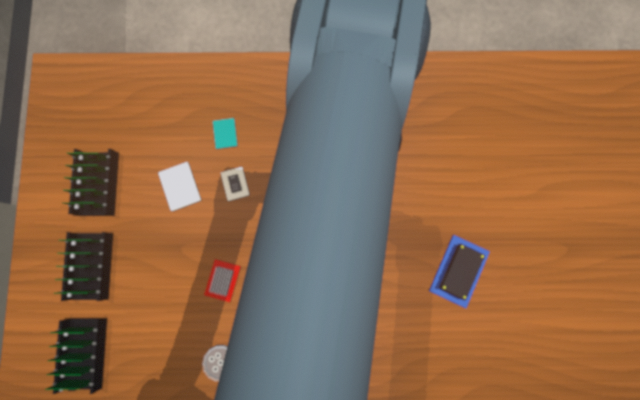

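View pics/p4s.png

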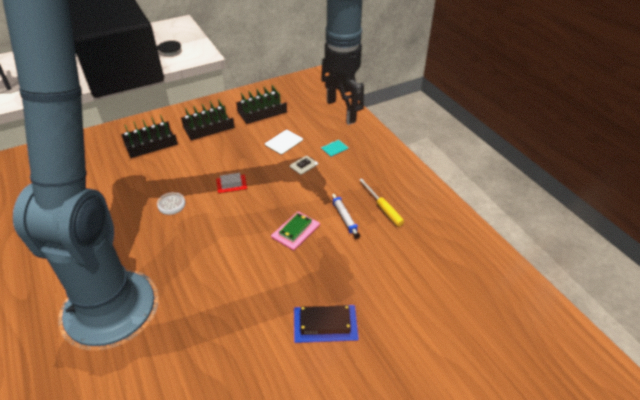

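The case matches the expected outline on the mat, and the pump (345,215) and screwdriver (382,202) look unmoved. One more check on the heat sink and the cover, then I'll hand in.

Run:
```python
from h import *
overlay("h2","heatsink",.395,.2605,-15.4,.026,30)
```

```text
(no output)
```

View pics/h2.png

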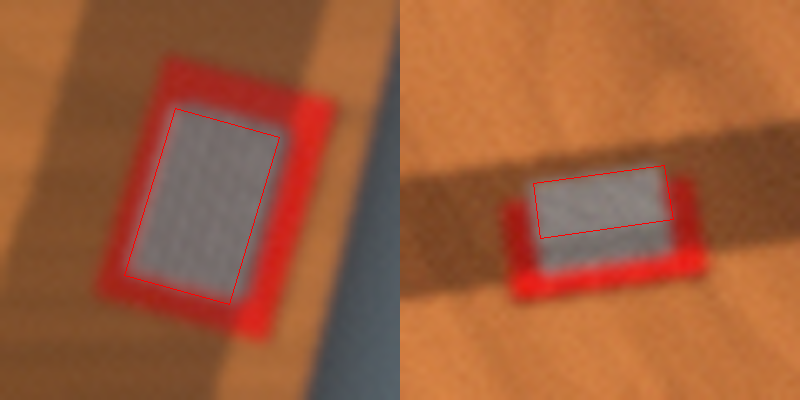

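Run:
```python
from h import *
x,y,z=.395,.2605,.026
u,v=proj("top",[[x,y,z]])[0].round().astype(int); f=400/60
g=lambda p:(np.array(p,float)+.5)/f-.5+[u-30,v-30]
print(back("top",g([(168,60),(338,100),(268,340),(95,293)]).mean(0),.006))
print(back("top",g([(175,104),(290,132),(245,303),(125,275)]).mean(0),.026))
us,vs=proj("side",[[x,y,z]])[0].round().astype(int)
gs=lambda p:(np.array(p,float)+.5)/f-.5+[us-30,vs-30]
print(back("side",gs([(540-400,273),(675-400,250)]),.006)," pad",back("side",gs([(512-400,297),(706-400,273)]),.006))
sign_off()
```

```text
[[0.3965 0.2607 0.006 ]]
[[0.3957 0.2583 0.026 ]]
[[0.3607 0.2519 0.006 ]
 [0.417  0.2385 0.006 ]]  pad [[0.3451 0.2432 0.006 ]
 [0.4233 0.2186 0.006 ]]
the job is handed in; nothing more can be done
```

I took the stack apart from the top down and set all four parts on their own places: cover on the white tile, heat sink on the red pad, board on the pink foam, case on the blue mat. I then handed the job in at about 54 s of the 120 s allowed; no verdict is reported.

- **Placement:** in both cameras every part lies flat and released, with its length along its place. The heat sink measured about 2–3 mm off its pad's centre in the top view. The cover, board and case looked centred to within a few millimetres by eye.
- **Heat sink, side view:** in my last check, rough corner points from the side camera were blurred and only loosely consistent with the top view. I relied on the top view and did not resolve the difference.
- **Camera disagreement:** the two cameras differed by up to about 4 mm on where the places are, so I used the average for each target.
- **Pump and screwdriver:** they looked unmoved in the last side picture. I did not measure them, and the arm hid them in the last top picture.
- **Forces:** the highest reading I took was about 5.5 N, while gripping the board. At the end the arm stood clear of everything, with the TCP at 0.35 m height.

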